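# Stand the plaque up to dry and set the blower

## Robot

A 6-joint arm with a two-finger parallel gripper is mounted at the origin on the work surface. World frame = base frame: x ahead of the robot, y to its left, z up, the work surface at z = 0. Lengths are in m, angles in rad, forces in N, time in s.
With the tool pointing down it reaches from about 0.35 to 0.8 m from the base axis. Payload 7.3 kg.
Tool frame: the origin (TCP) lies between the finger pads; the fingertips stand 14 mm ahead of it and the grasp point (between the pads) lies 5 mm behind it (arm.tips_ahead is the distance from the TCP to the fingertips, in m); y points along the fingers, z is the direction in which the jaws open and shut, and the axes are right-handed (so a half turn about y gives the same grasp; the last joint's range is limited). The gripper opens to 85 mm and grips with 20 to 120 N. Pads are 22 mm wide; open, the fingers measure 114 mm over their backs; the gripper's body (76 mm by 85 mm) begins 54 mm behind the grasp point. The pads swing forward as they close: fully open they stand 13 mm farther back than shut.
Start: joints at [-1.43, 0.342, 1.524, -0, 1.275, -0.146], TCP at [0.149, -0.504, 0.245] pointing down, gripper open.
Joint ranges: [-2.53, 2.53], [-0.77, 2.02], [0.04, 2.7], [-1, 4.14], [0.28, 2.66], [-3.11, 3.11]. Speed limits (rad/s): [2.57, 2.57, 3.14, 3.14, 3.14, 3.14].

## Interface

Orientations are given as a 3x3 rotation matrix whose columns are the frame's x, y, z axes.
In Python, from rig import arm gives the robot as it stands. The module is installed in compiled form; this text tells all that it offers. Calls block until the motion is done:
- arm.move_ptp(position, orientation): joint-space move of the TCP to a pose.
- arm.move_l(position, orientation=None, vel=0.15): straight line of the TCP; orientation=None keeps the orientation; vel is the mean speed in m/s.
- arm.goto_joints(angles): joint-space move.
- arm.move_gripper(opening): finger opening in m; the grip force is fixed at half the most; returns when the fingers have stopped.
- arm.pause(seconds).
- arm.solve_ik(position, orientation): joint angles nearest the present ones, or None.
- arm.sense(): the state.
- arm.read_camera(name): name is "side" or "top" or "wrist"; returns a dict with "image" (400x640x3 uint8, blue, green, red), "fov_y" (degrees; the focal length in pixels is half the picture's height over the tangent of half this angle, whatever the lens; pixels are square), "cx", "cy" (the principal point, pixels), "R" (3x3) and "t" (3): a world point X has camera coordinates R X + t; the wrist camera has in their place "T_tool_cam" (4x4, takes a point from camera to tool coordinates, whose origin is the TCP and whose axes are the tool frame's). Camera axes: x right, y down, z forward; pixel columns grow to the right and rows downward; lengths in m; the calibration is good to about 2 mm. The wrist camera is an equidistant fisheye: a pixel r from the principal point sees the ray r / f radians off the axis. A picture is of the moment at which its call begins: read the wrist's pose just before it. There is no depth.
A pose or a line that the arm cannot do raises arm.PlanningError and nothing moves.
- arm.hand_in(): hands the job in, once; it reports no verdict.
Trained networks look in a picture, given as the dict that the camera call returned (one of the last four; its "shot" number tells which), for a name from the list of things; names that differ only in an ending like _2 or _b are one class to them, and where a whole thing is asked for, a point or a joint stands for the part that bears it (a point fixed in the world has none). Each returns a list of dicts, best first, with "p" (0 to 1); they miss things now and then, are a little off and sometimes report something else, mostly with a low value. They report only what shows in the picture. A call takes as long as a camera call. They do not tell look-alikes from the thing itself.
- arm.cut_out(picture, query): "region" (400x640 bool, what is visible of it) and "xy" ([column, row] in pixels, amid what is visible of it).
The state is a dict: "t": time; "q": joint angles; "joint_velocities": joint speeds; "effort": joint torques, N m; "tcp_pos": TCP position; "tcp_rot": TCP orientation; "wrist_force": force on the tool from outside, world axes, zero at the start; "ft_torque": the same for the moment, N m; "grip_width": finger opening in m.
Only numpy, scipy, OpenCV 4.12 (cv2) and the standard library are available. Lean on these libraries where they do the work, as an engineer would, in place of code of your own. Each camera call takes 0.05 s, during which the arm holds its last target.

## Task

Stand the freshly varnished wooden plaque upright on one of its short ends in the middle of the cork drying board, with a broad face towards the blower's grille, and let go of it. Then turn the blower's fan dial (the one with the long lever) down to position 3, the third click up from off. Leave the heat knob at cold and do not shift or knock over the other things.

Things in the scene. Friction and masses are not known exactly. Their poses are not given: they have to be found in the camera images.
- plaque: The varnished wooden plaque, a plain slab 150 x 60 x 26 mm, 0.11 to 0.23 kg. Origin at its centre, x along its 150 mm length, y along its 60 mm width, z through its thickness. It starts lying flat on two low rests, its underside 16 mm above the table, ends and long edges free. It can be gripped across its width.
- rests: Two wooden rests under the plaque, fixed to the table, each 14 (x) x 40 (y) x 16 mm high, 32 mm to either side of this origin (centre of the pair, table height) along x; narrower than the plaque.
- board: The drying board: a square cork sheet 130 x 130 x 6 mm, fixed flat on the table in front of the blower's grille. Origin at the centre of its underside (table height), so its top is at 6 mm; x and y along its sides, x pointing to the blower.
- blower: The drying blower: a grey box 180 (x) x 300 (y) x 150 mm high, fixed. Origin at the centre of its underside. The black grille is its -x face, which looks to the board. A carrying handle (bar 14 mm thick) runs along y over the rear of its top, at x = 70 mm, y -120 to 120 mm, up to 197 mm above the table. On top: the fan dial with the long lever and a smaller round heat knob.
- fan_axis (a point): Point where the fan dial's axis meets the blower's top (150 mm above the table), at x = -20, y = 35 mm in the blower's frame; it has the blower's axes and does not turn. The dial has a hub 40 mm in diameter and one lever 14 mm wide that reaches 58 mm from the axis; both stand 30 mm above the top (the lever's underside is 3 mm above it). Clicks are 30 degrees apart.
- fan_tip (a point): The end of the fan dial's lever, on its upper side; turns with the dial. The scale round the dial: a round white dot for off, then white bars that grow longer for positions 1 to 8, going clockwise seen from above. In the blower's frame, counted from x towards y, the lever points at 120 degrees at off, 30 at position 3, 0 at position 4, -120 at position 8.
- fan_dial (a joint): Angle of the fan dial, rad, growing clockwise from above: 0 is off (end stop), 0.524 per click, 4.19 is position 8 (end stop). It starts at one of positions 5 to 8. The detents are true: about 0.2 N m (5 N on the lever) to leave a position, and past half way the dial snaps by itself into the next, up to 15 degrees ahead of what pushes it. The lever can be pushed from the side with a finger.
- heat_knob (a joint): Angle of the heat knob in rad, 0 at the start (cold). It turns easily: do not brush against it.
- heat_axis (a point): Point where the heat knob's axis meets the blower's top; the knob is round, 38 mm in diameter and 27 mm high.
- jar: Bystander: closed glass jar, 68 mm wide, 85 mm high. Origin at the centre of its underside. Loose.
- glue: Bystander: closed white bottle, 54 mm wide, 140 mm high. Origin at the centre of its underside. Loose.
- mug: Bystander: white mug, 76 mm wide plus handle, 90 mm high. Origin at the centre of its underside. Loose.
- tin: Bystander: squat closed steel tin, 64 mm wide, 55 mm high, close beside the drying board. Origin at the centre of its underside. Loose.
- cone: Bystander: grey thread cone, 52 mm wide at the foot, 60 mm high, standing on the blower's top near the heat knob. Origin at the centre of its underside. Loose.
- tape: Bystander: cardboard tape roll lying flat, 90 mm across, 24 mm high. Origin at the centre of its underside. Loose.
- brush: Bystander: a varnish brush lying on the table at the right. Loose.
Mind the look-alikes: they are no part of the job. Of the things like the plaque, leave any that is blue; of the rest the larger one is meant. Several things have the shape of the board; the one meant has the colours described above.

How it is judged:
On the way, in this order (a step that is already met when the one before it is completed fails the run):
1. the plaque stands on end on the drying board, broad face to the grille, let go ((angle between plaque's own x axis and vertical below 0.12 rad or angle between plaque's own x axis and vertical above 3.02 rad) and horizontal distance between plaque and board below 0.04 m and height (world z) of plaque between 0.074 and 0.089 m and angle between the z axis of plaque and the x axis of blower, either way round below 0.35 rad and linear speed of plaque below 0.03 m/s and angular speed of plaque below 0.2 rad/s and contact force between plaque and the fingers below 0.1 N), for 0.3 s.
2. the fan dial rests at position 3 (value of joint fan_dial between 1.4208 and 1.7208 rad and velocity of joint fan_dial between -0.1 and 0.1 rad/s), for 0.3 s.
At the end, for the whole second after the job is handed in: The plaque stands on a short end on the drying board, released and at rest: its length within 0.12 rad of vertical, its centre within 40 mm of the board's centre seen from above, a broad face within 0.35 rad of square to the blower; and the fan dial rests at position 3 (within 0.15 rad of 1.571) (all of step 1 and all of step 2); the robot touches nothing.
It fails at once if the heat knob is turned away from cold by more than 0.3 rad (value of joint heat_knob above 0.3 rad).
It fails at once if another thing is shifted by more than 30 mm (distance of any of jar, glue, mug, tin, cone, tape, brush from where it was at the start of the episode above 0.03 m).
It fails at once if another thing is knocked over (angle between any of jar, glue, mug, tin, cone, tape's own z axis and vertical above 0.5 rad).
It also fails if it takes over 64 s, if anything falls off the work surface, if the arm or the gripper's body presses on something with over 40 N, if the wrist force passes 120 N, or if a joint passes its speed limit or range.

## Working session

There is one attempt and no reset: what is moved stays moved. The work goes in short steps, each a Python script; the robot and the scene stay as the last script left them, time stands still between calls to the robot, and variables do not carry over. Pictures are saved under pics/ and viewed, and the job is handed in when it is done.

```bash
mkdir -p pics; ls; python3 - <<'E'
from rig import arm
import cv2,pickle
s=arm.sense();print(s)
for n in ("side","top"):
    p=arm.read_camera(n);cv2.imwrite(f"pics/{n}0.png",p["image"])
    pickle.dump(p,open(f"{n}0.pkl","wb"))
    print(n,{k:v for k,v in p.items() if k!="image"})
E
```

```text
pics
{'t': 0.0, 'q': array([-1.43002454e+00,  3.42719156e-01,  1.52503705e+00, -8.86200177e-06,
        1.27537058e+00, -1.46003602e-01]), 'joint_velocities': array([ 2.55199198e-04, -8.99880537e-04, -6.85201043e-04, -5.12731034e-05,
        1.56496205e-03, -5.71106705e-04]), 'effort': array([ 6.70817899e-04, -4.33676970e+01, -2.46017343e+01, -2.29117932e-04,
        7.75321329e-03, -1.67964203e-05]), 'tcp_pos': array([ 0.14846505, -0.50317389,  0.24462079]), 'tcp_rot': array([[-9.59160270e-01, -2.23643560e-04,  2.82863088e-01],
       [-2.82863094e-01,  1.51776270e-03, -9.59159093e-01],
       [-2.14809290e-04, -9.99998823e-01, -1.51903819e-03]]), 'wrist_force': array([-0.38854535,  0.45345215, -0.34736717]), 'ft_torque': array([0.05175559, 0.03360452, 0.01165249]), 'grip_width': 0.0854901089166704}
side {'fov_y': 50.308513515825986, 'cx': 310.1342454100638, 'cy': 196.80642773948168, 'R': array([[-0.87055972, -0.4919457 , -0.01073381],
       [-0.30407468,  0.55499262, -0.77428792],
       [ 0.38686479, -0.67079999, -0.63274245]]), 't': array([0.44756383, 0.29738963, 1.12423478]), 'shot': 1}
top {'fov_y': 43.78126279804092, 'cx': 313.33070387653174, 'cy': 195.37453948159566, 'R': array([[ 0.00866885, -0.99995505, -0.00384109],
       [-0.98497945, -0.00787644, -0.17249189],
       [ 0.17245388,  0.0052787 , -0.98500345]]), 't': array([-0.03755377,  0.56912744,  1.59556733]), 'shot': 2}
```

View pics/side0.png

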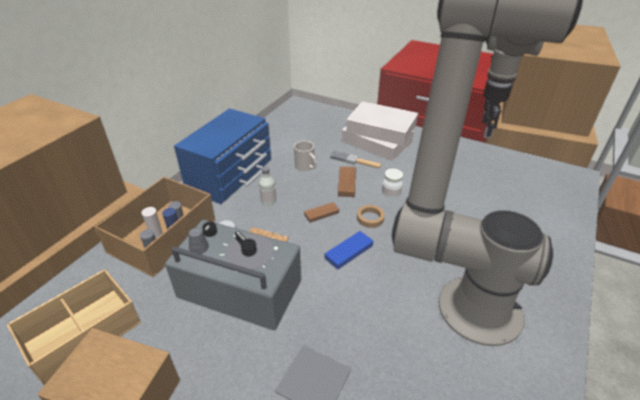

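View pics/top0.png

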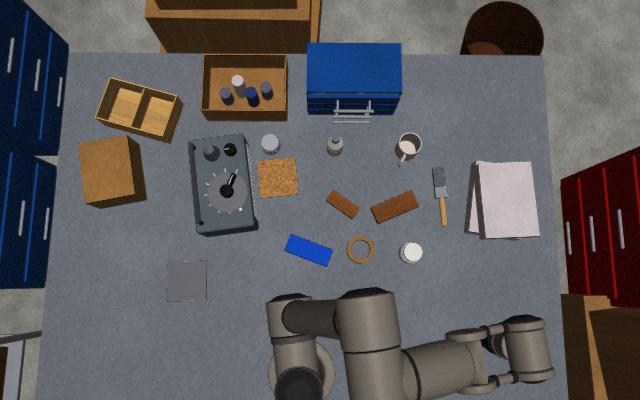

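The top view shows the larger brown plaque at (395,207). The smaller look-alike is at (342,204), the blue one at (308,250). The cork board is at (278,178), the blower at (222,185) with its lever pointing up-right, and the tin at (270,143) beside the board. In the side view the plaque is at (347,181).

```bash
cat > h.py <<'E'
import numpy as np, cv2
def f(p): return 200/np.tan(np.radians(p["fov_y"])/2)
def ray(p,uv):
    d=np.array([(uv[0]-p["cx"])/f(p),(uv[1]-p["cy"])/f(p),1.]); R=p["R"]; return -R.T@p["t"], R.T@(d/np.linalg.norm(d))
def onz(p,uv,z):
    c,d=ray(p,uv); return c+d*(z-c[2])/d[2]
def proj(p,X):
    c=p["R"]@np.asarray(X)+p["t"]; return np.array([p["cx"]+f(p)*c[0]/c[2],p["cy"]+f(p)*c[1]/c[2]])
def tri(rays):
    A=np.zeros((3,3));b=np.zeros(3)
    for c,d in rays:
        P=np.eye(3)-np.outer(d,d);A+=P;b+=P@c
    X=np.linalg.solve(A,b); return X,[np.linalg.norm((np.eye(3)-np.outer(d,d))@(X-c)) for c,d in rays]
E
python3 - <<'E'
from rig import arm
from h import *
import pickle
ps={n:arm.read_camera(n) for n in("side","top")}
out={}
for q in ["plaque","board","blower","fan_tip","heat_knob","tin","cone","glue","mug","jar","tape","brush"]:
    for n in ps:
        for r in arm.cut_out(ps[n],q)[:4]:
            reg=r["region"].astype(np.uint8)
            (c,wh,a)=cv2.minAreaRect(cv2.findNonZero(reg)) if reg.any() else (0,0,0)
            print(q,n,round(r["p"],2),np.round(r["xy"],1),reg.sum(),np.round(c,1),np.round(wh,1),round(a,1))
            out.setdefault((q,n),[]).append(r)
pickle.dump((ps,out),open("seg.pkl","wb"))
E
```

```text
plaque side 0.96 [318.6 212.3] 436 [321.6 211.7] [13.6 34.2] 71.6
plaque side 0.75 [348.2 179.5] 497 [346.5 181. ] [30. 17.] 90.0
plaque side 0.71 [347.9 251.3] 922 [349.1 248.7] [20.7 49.5] 56.8
plaque top 0.75 [396.3 209.5] 812 [394.4 206.8] [18.3 45.3] 66.8
plaque top 0.7 [308.  251.8] 843 [308.2 249.9] [45.8 18.8] 19.2
plaque top 0.63 [343.1 201.6] 432 [342.2 204.3] [32.5 14.1] 37.6
plaque top 0.56 [441.6 192.3] 514 [440.9 196.5] [57.6 13.1] 83.7
board side 0.76 [312.  376.1] 2731 [313.4 379.8] [59.3 55.9] 25.8
board side 0.48 [266.9 236.3] 233 [268.6 234.1] [39.9  7. ] 16.9
board side 0.47 [394.  179.5] 504 [392.  182.5] [27. 20.] 90.0
board top 0.64 [210.7 156.1] 220 [211.5 153. ] [16. 15.] 90.0
board top 0.58 [276.3 177. ] 1365 [276.9 177. ] [36.3 38.6] 84.3
board top 0.58 [187.2 280.6] 1583 [186.5 280.5] [39. 39.] 90.0
blower side 0.57 [242.  268.1] 9892 [233.5 269.9] [134.   89.2] 18.0
blower top 0.81 [223.3 189.2] 5740 [222.7 185.3] [98.6 63.1] 83.5
fan_tip side 0.64 [240.2 272.9] 10015 [233.1 270.6] [134.9  89. ] 17.9
fan_tip side 0.53 [246.8 242.7] 338 [246.3 242.2] [28.1
[... 690 characters left out ...]
1 21.3] 82.4
mug side 0.57 [372.5 219.8] 435 [371. 216.] [22. 26.] 90.0
mug top 0.98 [405.9 146.5] 558 [406.5 148.5] [21.2 33.9] 45.0
mug top 0.33 [224.4 186.2] 5918 [223.3 184.9] [101.2  63.5] 84.0
jar side 0.65 [391.  178.2] 509 [392. 183.] [28. 20.] 90.0
jar top 0.61 [407.1 252.7] 419 [410.5 252.5] [21. 23.] 90.0
tape side 0.86 [372.8 221.1] 381 [371.  215.5] [21. 26.] 90.0
tape top 0.73 [224.5 187.3] 5927 [222.4 185.2] [100.2  64. ] 82.9
tape top 0.62 [365.6 248.7] 336 [360. 249.] [26. 26.] 90.0
brush side 0.83 [350.9 159. ] 331 [354.8 159.2] [50.2  8.7] 14.0
brush side 0.7 [238.9 275.2] 9878 [233.6 270.1] [134.1  88.2] 18.4
brush top 0.69 [442.  187.8] 502 [441.7 195.6] [57.1 13. ] 79.7
```

```bash
python3 - <<'E'
import cv2
t=cv2.imread("pics/top0.png")[115:255,180:430]
cv2.imwrite("pics/top0z.png",cv2.resize(t,None,fx=3.2,fy=3.2,interpolation=cv2.INTER_CUBIC))
t=cv2.imread("pics/side0.png")[140:330,160:420]
cv2.imwrite("pics/side0z.png",cv2.resize(t,None,fx=3,fy=3,interpolation=cv2.INTER_CUBIC))
E
```

```text
(no output)
```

View pics/top0z.png

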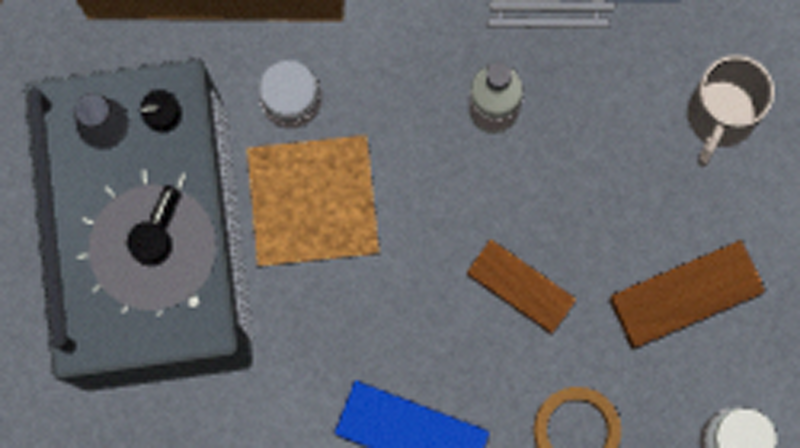

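View pics/side0z.png

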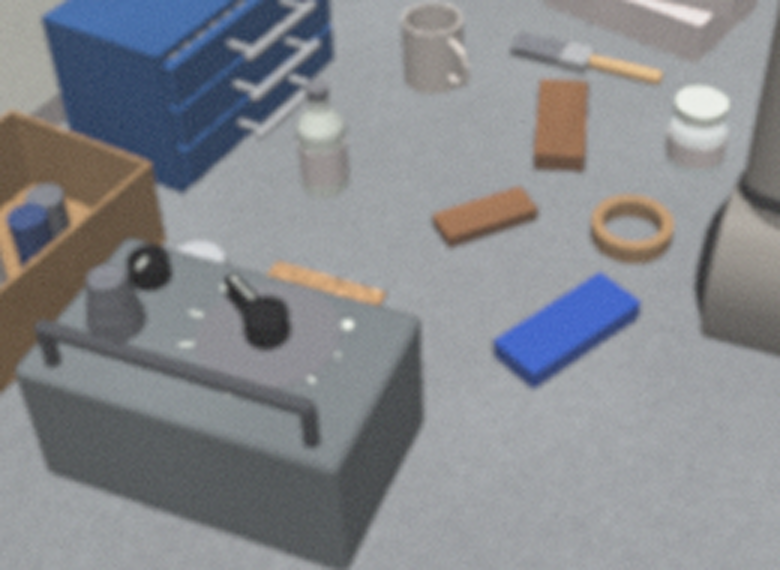

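```bash
python3 - <<'E'
from h import *
import pickle
ps,out=pickle.load(open("seg.pkl","rb"))
T,S=ps["top"],ps["side"]
def corners(reg):
    return cv2.boxPoints(cv2.minAreaRect(cv2.findNonZero(reg.astype(np.uint8))))
def show(name,reg,z):
    c=np.array([onz(T,x,z)[:2] for x in corners(reg)])
    print(name,c.mean(0).round(4),"edges",[np.linalg.norm(c[i]-c[i-1]).round(3) for i in range(2)],"ang",[np.degrees(np.arctan2(*(c[i]-c[i-1])[::-1])).round(1) for i in range(2)])
for i in range(3): show("plaque%d"%i,out["plaque","top"][i]["region"],.042)
show("board",out["board","top"][1]["region"],.006)
show("blower",out["blower","top"][0]["region"],.15)
for q,z in [("tin",.055),("cone",.2),("glue",.14),("mug",.09),("jar",.085)]:
    print(q,onz(T,cv2.minAreaRect(cv2.findNonZero(out[q,"top"][0]["region"].astype(np.uint8)))[0],z))
# plaque centre triangulation
a=cv2.minAreaRect(cv2.findNonZero(out["plaque","top"][0]["region"].astype(np.uint8)))[0]
b=cv2.minAreaRect(cv2.findNonZero(out["plaque","side"][1]["region"].astype(np.uint8)))[0]
print(tri([ray(T,a),ray(S,b)]))
E
```

```text
plaque0 [ 0.5348 -0.3011] edges [np.float64(0.06), np.float64(0.152)] ang [np.float64(22.5), np.float64(-66.3)]
plaque1 [ 0.3904 -0.0175] edges [np.float64(0.149), np.float64(0.061)] ang [np.float64(71.5), np.float64(-18.2)]
plaque2 [ 0.5415 -0.1286] edges [np.float64(0.107), np.float64(0.048)] ang [np.float64(52.4), np.float64(-36.9)]
board [0.6403 0.0925] edges [np.float64(0.127), np.float64(0.133)] ang [np.float64(7.2), np.float64(-83.7)]
blower [0.5842 0.2492] edges [np.float64(0.314), np.float64(0.199)] ang [np.float64(9.3), np.float64(-82.8)]
tin [0.74225744 0.11405308 0.055     ]
cone [0.67313446 0.27922031 0.2       ]
glue [ 0.71485487 -0.09911426  0.14      ]
mug [ 0.72052219 -0.33665998  0.09      ]
jar [ 0.38203576 -0.34222965  0.085     ]
(array([ 0.53649422, -0.30313232,  0.02885878]), [np.float64(0.00019094588466922024), np.float64(0.00019094588466904536)])
```

```bash
cat >> h.py <<'E'
def tool(a,jaw):
    y=np.array(a,float);y/=np.linalg.norm(y);z=np.array(jaw,float);z-=y*(z@y);z/=np.linalg.norm(z)
    return np.column_stack([np.cross(y,z),y,z])
def hd(deg): return np.array([np.cos(np.radians(deg)),np.sin(np.radians(deg)),0])
Z=np.array([0,0,1.])
PL=np.array([0.5355,-0.302,0.029]);PA=113.7; BO=np.array([0.6403,0.0925,0.006]);BA=96.8; OFF=0.045
def grasp(th,s):  # plaque grasp TCP pose
    a=np.sin(th)*hd(PA)-np.cos(th)*Z
    return PL-OFF*hd(PA)+0.005*a, tool(a,s*hd(PA+90)),a
def place(th,s,dz=0.):
    a=np.cos(th)*hd(BA)-np.sin(th)*Z
    return BO+Z*(0.075+OFF+dz)+0.005*a, tool(a,s*hd(BA+90)),a
E
python3 - <<'E'
from rig import arm
from h import *
print(arm.tips_ahead)
for th in (25,30,35,40,45,50,55):
  for s in(1,-1):
    t=np.radians(th)
    r=[]
    p,R,a=grasp(t,s); r+= [arm.solve_ik(p-.09*a,R),arm.solve_ik(p,R),arm.solve_ik(p+.12*Z,R)]
    p,R,a=place(t,s); r+= [arm.solve_ik(p+.12*Z,R),arm.solve_ik(p,R),arm.solve_ik(p-.1*a,R)]
    print(th,s,[None if q is None else q.round(2).tolist() for q in r])
E
```

```text
0.014
25 1 [[-0.77, 0.99, 0.78, 0.16, 1.77, 1.96], [-0.75, 1.0, 0.99, 0.17, 1.55, 1.94], [-0.75, 0.89, 0.9, 0.17, 1.76, 1.98], [-0.36, 0.81, 1.2, 0.96, 1.77, 2.53], [-0.36, 0.96, 1.26, 0.94, 1.65, 2.36], [-0.47, 0.96, 1.1, 0.89, 1.82, 2.43]]
25 -1 [[-0.77, 0.99, 0.78, 0.16, 1.77, -1.18], [-0.75, 1.0, 0.99, 0.17, 1.55, -1.2], [-0.75, 0.89, 0.9, 0.17, 1.76, -1.17], [-0.36, 0.81, 1.2, 0.96, 1.77, -0.61], [-0.36, 0.96, 1.26, 0.94, 1.65, -0.78], [-0.47, 0.96, 1.1, 0.89, 1.82, -0.71]]
30 1 [[-0.78, 1.07, 0.65, 0.2, 1.91, 1.96], [-0.76, 1.06, 0.91, 0.2, 1.67, 1.94], [-0.76, 0.94, 0.82, 0.2, 1.87, 1.98], [-0.35, 0.77, 1.2, 0.9, 1.73, 2.56], [-0.35, 0.92, 1.27, 0.89, 1.6, 2.39], [-0.45, 0.91, 1.12, 0.84, 1.77, 2.45]]
30 -1 [[-0.78, 1.07, 0.65, 0.2, 1.91, -1.18], [-0.76, 1.06, 0.91, 0.2, 1.67, -1.2], [-0.76, 0.94, 0.82, 0.2, 1.87, -1.16], [-0.35, 0.77, 1.2, 0.9, 1.73, -0.59], [-0.35, 0.92, 1.27, 0.89, 1.6, -0.75], [-0.45, 0.91, 1.12, 0.84, 1.77, -0.69]]
35 1 [[-0.79, 1.16, 0.49, 0.23, 2.05, 1.98], [-0.77, 1.11, 0.82, 0.22, 1.78, 1.94], [-0.77, 1.0, 0.73, 0.24, 1.97, 1.99], [-0.33, 0.74, 1.19, 
[... 1362 characters left out ...]
, [-0.26, 0.79, 1.3, 0.65, 1.4, 2.53], [-0.34, 0.74, 1.16, 0.61, 1.59, 2.58]]
50 -1 [None, [-0.8, 1.3, 0.52, 0.32, 2.13, -1.16], [-0.8, 1.18, 0.47, 0.37, 2.3, -1.08], [-0.26, 0.67, 1.18, 0.64, 1.59, -0.46], [-0.26, 0.79, 1.3, 0.65, 1.4, -0.61], [-0.34, 0.74, 1.16, 0.61, 1.59, -0.56]]
55 1 [None, [-0.8, 1.37, 0.41, 0.37, 2.25, 2.02], [-0.8, 1.25, 0.37, 0.44, 2.41, 2.11], [-0.23, 0.65, 1.18, 0.57, 1.55, 2.72], [-0.23, 0.76, 1.31, 0.59, 1.35, 2.58], [-0.31, 0.71, 1.17, 0.55, 1.55, 2.62]]
55 -1 [None, [-0.8, 1.37, 0.41, 0.37, 2.25, -1.12], [-0.8, 1.25, 0.37, 0.44, 2.41, -1.03], [-0.23, 0.65, 1.18, 0.57, 1.55, -0.43], [-0.23, 0.76, 1.31, 0.59, 1.35, -0.56], [-0.31, 0.71, 1.17, 0.55, 1.55, -0.52]]
```

```bash
python3 - <<'E'
from rig import arm
from h import *
p,R,a=grasp(np.radians(40),-1)
arm.move_ptp(p-.05*a+.13*Z,R)
s=arm.sense();w=arm.read_camera("wrist");cv2.imwrite("pics/w1.png",w["image"])
print(s["t"],s["tcp_pos"],p-.05*a+.13*Z,{k:v for k,v in w.items() if k!="image"})
import pickle;pickle.dump((s,w),open("w1.pkl","wb"))
for r in arm.cut_out(w,"plaque")[:3]: print(r["p"],r["xy"],cv2.boxPoints(cv2.minAreaRect(cv2.findNonZero(r["region"].astype(np.uint8)))).round(1).tolist())
E
```

```text
3.0167 [ 0.56449911 -0.37086843  0.19421794] [ 0.56521417 -0.36969076  0.193472  ] {'fov_y': 65.70646984690485, 'cx': 315.8560564742873, 'cy': 206.8733779570531, 'T_tool_cam': array([[ 1.49045913e-03,  9.55707325e-01,  2.94314945e-01,
        -7.55702740e-02],
       [ 3.46538189e-04, -2.94315747e-01,  9.55708178e-01,
        -1.27018572e-01],
       [ 9.99998829e-01, -1.32245261e-03, -7.69854678e-04,
         1.14376353e-04],
       [ 0.00000000e+00,  0.00000000e+00,  0.00000000e+00,
         1.00000000e+00]]), 'shot': 5}
0.96 [315.3, 239.3] [[285.0, 168.0], [347.0, 168.0], [347.0, 308.0], [285.0, 308.0]]
0.96 [368.3, 132.7] [[328.20001220703125, 133.39999389648438], [402.20001220703125, 96.4000015258789], [418.6000061035156, 129.1999969482422], [344.6000061035156, 166.1999969482422]]
0.88 [301.2, 52.5] [[255.0, 60.400001525878906], [332.6000061035156, 11.899999618530273], [352.0, 43.0], [274.3999938964844, 91.5]]
```

View pics/w1.png

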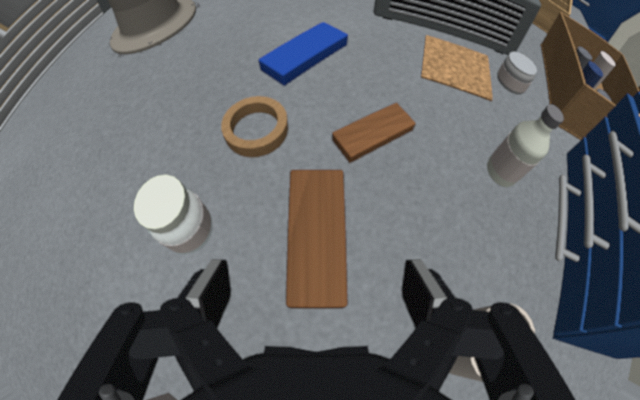

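The wrist view shows the plaque centred between the open fingers, corners about (290,170), (344,170), (348,306) and (287,306). The mug is clear of the right finger. I'll check its height by combining the wrist and top views.

```bash
cat >> h.py <<'E'
def wray(s,w,uv):
    d=np.array([uv[0]-w["cx"],uv[1]-w["cy"]]);r=np.linalg.norm(d);th=r/f(w)
    v=np.array([*(np.sin(th)*d/r),np.cos(th)]);T=w["T_tool_cam"]
    return s["tcp_pos"]+s["tcp_rot"]@T[:3,3], s["tcp_rot"]@T[:3,:3]@v
def wproj(s,w,X):
    T=w["T_tool_cam"];c=T[:3,:3].T@(s["tcp_rot"].T@(np.asarray(X)-s["tcp_pos"])-T[:3,3])
    th=np.arctan2(np.hypot(c[0],c[1]),c[2]);return np.array([w["cx"],w["cy"]])+f(w)*th*c[:2]/np.hypot(c[0],c[1])
E
python3 - <<'E'
from h import *
import pickle
s,w=pickle.load(open("w1.pkl","rb"));ps,out=pickle.load(open("seg.pkl","rb"));T=ps["top"]
# top corners via top image
bt=cv2.boxPoints(cv2.minAreaRect(cv2.findNonZero(out["plaque","top"][0]["region"].astype(np.uint8))))
for uv in [(290,170),(344,170),(348,306),(287,306)]:
    c,d=wray(s,w,uv); X=c+d*(.042-c[2])/d[2]; pt=proj(T,X)
    k=np.argmin(np.linalg.norm(bt-pt,axis=1))
    print("z=.042:",X.round(4),"tri with top:",tri([ray(T,bt[k]),(c,d)]))
E
```

```text
z=.042: [ 0.4797 -0.2484  0.042 ] tri with top: (array([ 0.4774231 , -0.24444619,  0.03405645]), [np.float64(0.0002532230048238766), np.float64(0.00025322300482383145)])
z=.042: [ 0.5346 -0.2246  0.042 ] tri with top: (array([ 0.53347705, -0.22095431,  0.03532936]), [np.float64(0.00025673859464347), np.float64(0.00025673859464352545)])
z=.042: [ 0.5926 -0.3593  0.042 ] tri with top: (array([ 0.59285307, -0.35929145,  0.04279617]), [np.float64(0.00034290752959110175), np.float64(0.0003429075295912427)])
z=.042: [ 0.5393 -0.3824  0.042 ] tri with top: (array([ 0.53831542, -0.38255819,  0.03600054]), [np.float64(0.00043316400163213246), np.float64(0.00043316400163229243)])
```

Both views agree: centre (0.536,-0.303), top about 0.037–0.043. Grasping now.

```bash
sed -i 's/PL=np.array(\[0.5355,-0.302,0.029\])/PL=np.array([0.536,-0.303,0.029])/' h.py; python3 - <<'E'
from rig import arm
from h import *
p,R,a=grasp(np.radians(40),-1)
arm.move_l(p-.05*a+.03*Z,R)
arm.move_l(p,R,vel=.1)
s=arm.sense();print(s["t"],s["tcp_pos"]-p,s["wrist_force"])
arm.move_gripper(0.05)
s=arm.sense();print(s["t"],s["grip_width"],s["tcp_pos"]-p,s["wrist_force"])
arm.move_l(p+.12*Z,R,vel=.1)
s=arm.sense();print(s["t"],s["grip_width"],s["wrist_force"])
w=arm.read_camera("wrist");cv2.imwrite("pics/w2.png",w["image"])
w=arm.read_camera("side");cv2.imwrite("pics/s2.png",w["image"])
E
```

```text
4.8417 [ 0.00039852 -0.00052989  0.00089167] [-0.75788992  0.17145664  0.46287551]
5.2 0.05919484281675311 [ 0.00027757 -0.00049823  0.00081143] [ 0.10667637 -0.74127138  3.79162797]
6.55 0.059113545041495255 [-1.32906886 -0.50888647 -2.32508275]
```

View pics/w2.png

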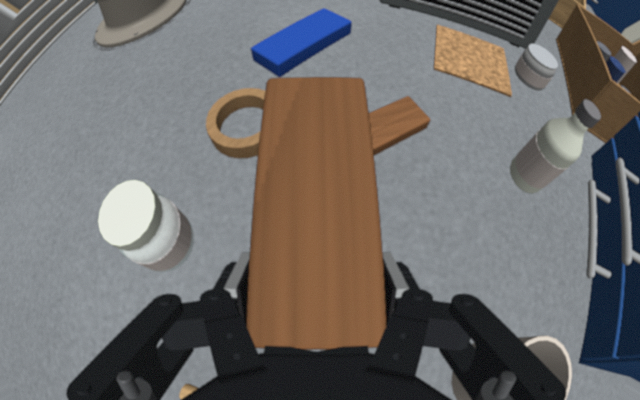

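View pics/s2.png

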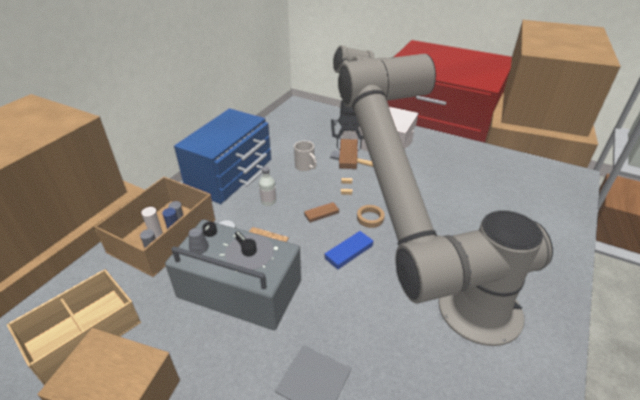

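The plaque is held (58 mm width, far corners at about (267,80) and (364,80)), and the rests are bare. I'll check whether it slipped in pitch in the grip.

```bash
python3 - <<'E'
from rig import arm
from h import *
th=np.radians(40)
s=arm.sense();w=arm.read_camera("wrist")
for r in arm.cut_out(w,"plaque")[:1]:
    reg=r["region"];rows=np.where(reg.any(1))[0];print("top row",rows[0], np.where(reg[rows[0]+4])[0][[0,-1]])
for dth in (-6,-4,-2,0,2,4):
  for off in (.045,.048):
    # in tool frame: plaque length dir d: a = sin th d - cos th n ; d = sin(th) y + cos(th)*u, u perpendicular
    R=s["tcp_rot"];a=R[:,1];lat=R[:,2]
    t=th+np.radians(dth)
    u=np.cross(lat,a); u=u if u[2]>0 else -u     # up-ish perpendicular
    d=np.sin(t)*a+np.cos(t)*u; n=-np.cos(t)*a+np.sin(t)*u
    g=s["tcp_pos"]-.005*a
    c=g+off*d
    print(dth,off,[wproj(s,w,c+.075*d+e*.03*lat+.013*n).round(1).tolist() for e in(-1,1)])
E
```

```text
top row 97 [394 413]
-6 0.045 [[262.9, 62.2], [368.5, 62.0]]
-6 0.048 [[263.4, 58.5], [368.0, 58.4]]
-4 0.045 [[264.0, 66.5], [367.4, 66.3]]
-4 0.048 [[264.4, 63.0], [366.9, 62.8]]
-2 0.045 [[265.0, 70.9], [366.4, 70.7]]
-2 0.048 [[265.4, 67.5], [366.0, 67.3]]
0 0.045 [[265.9, 75.3], [365.5, 75.1]]
0 0.048 [[266.4, 72.1], [365.0, 71.9]]
2 0.045 [[266.8, 79.8], [364.6, 79.6]]
2 0.048 [[267.3, 76.6], [364.1, 76.5]]
4 0.045 [[267.7, 84.2], [363.8, 84.1]]
4 0.048 [[268.2, 81.2], [363.3, 81.1]]
```

Estimated droop is about 2°, so I'll compensate for it. Lifting, carrying over high, then checking.

```bash
python3 - <<'E'
from rig import arm
from h import *
th=np.radians(42)
p,R,a=place(th,-1)
g=arm.sense()
print(arm.solve_ik(p+.2*Z,R))
arm.move_l(g["tcp_pos"]+.1*Z,vel=.2)
arm.move_ptp(p+.2*Z,R)
arm.move_l(p+.05*Z,R,vel=.15)
s=arm.sense();print(s["t"],s["grip_width"],s["wrist_force"],s["tcp_pos"]-p)
for n in("wrist","side","top"):
    w=arm.read_camera(n);cv2.imwrite(f"pics/{n}3.png",w["image"])
    if n=="side":
        o=w["image"][120:300,180:380];cv2.imwrite("pics/side3z.png",cv2.resize(o,None,fx=3.3,fy=3.3,interpolation=cv2.INTER_CUBIC))
E
```

```text
[-0.2981621   0.64751206  1.07566028  0.76554048  1.76790086 -0.39855906]
10.2083 0.05976098011794423 [ 0.73911746  0.65788837 -1.22872629] [ 0.00055816 -0.00019846  0.05086765]
```

View pics/side3z.png

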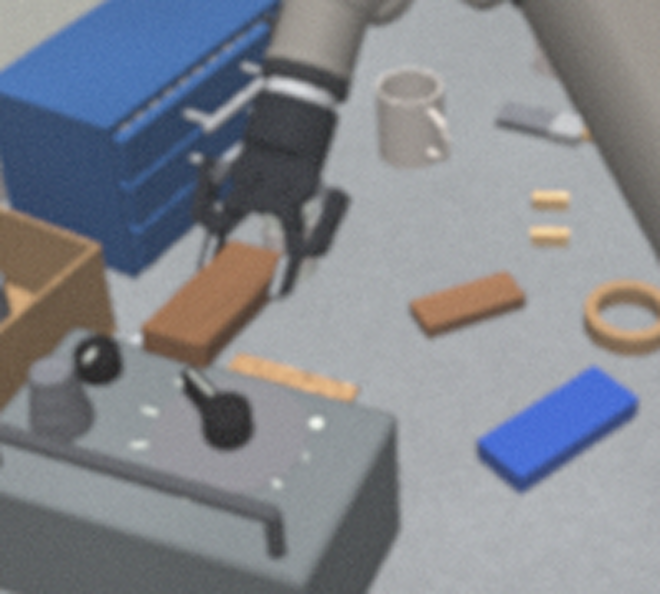

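View pics/wrist3.png

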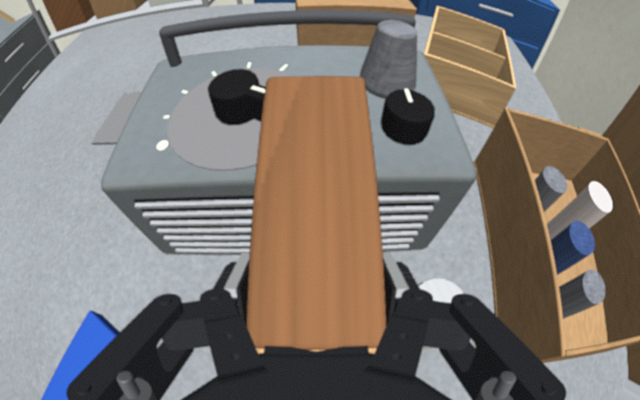

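View pics/top3.png

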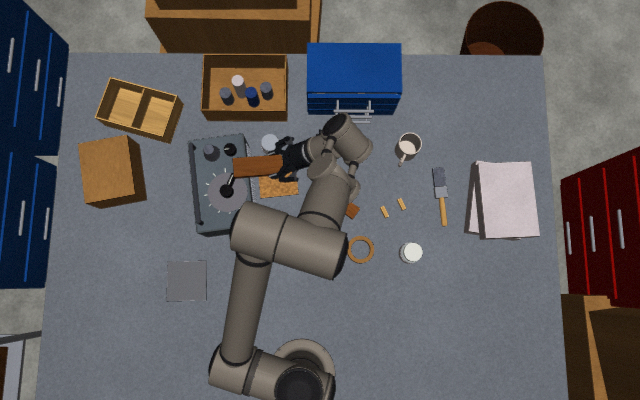

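The view shows I have the tool's roll wrong by half a turn. The plaque points out towards the blower instead of hanging down. A half turn about the tool axis (q6 + π, in range) fixes it, so I'll raise, roll and look again.

```bash
python3 - <<'E'
from rig import arm
from h import *
th=np.radians(42)
p,R,a=place(th,1)
arm.move_l(p+.22*Z,vel=.2)
s=arm.sense();q=s["q"].copy();q[5]+=np.pi;arm.goto_joints(q)
s=arm.sense();print(s["t"],s["tcp_pos"]-p,np.abs(s["tcp_rot"]-R).max())
arm.move_l(p+.04*Z,R,vel=.15)
s=arm.sense();print(s["t"],s["grip_width"],s["wrist_force"],s["tcp_pos"]-p)
for n in("wrist","side","top"):
    w=arm.read_camera(n);cv2.imwrite(f"pics/{n}4.png",w["image"])
    if n=="side":
        o=w["image"][120:300,180:380];cv2.imwrite("pics/side4z.png",cv2.resize(o,None,fx=3.3,fy=3.3,interpolation=cv2.INTER_CUBIC))
    if n=="top":
        o=w["image"][100:260,180:380];cv2.imwrite("pics/top4z.png",cv2.resize(o,None,fx=3.3,fy=3.3,interpolation=cv2.INTER_CUBIC))
E
```

```text
14.0083 [-3.52016058e-04 -3.64875114e-06  2.18533561e-01] 0.0023582213262720152
15.35 0.05943682217377213 [ 0.38435825 -0.57826072 -1.39728691] [ 4.70988335e-04 -6.09183840e-05  4.10882278e-02]
```

View pics/side4z.png

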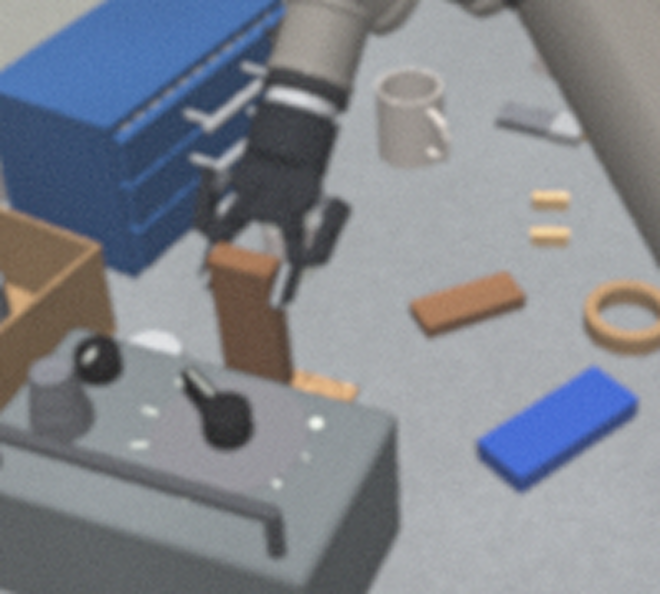

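View pics/wrist4.png

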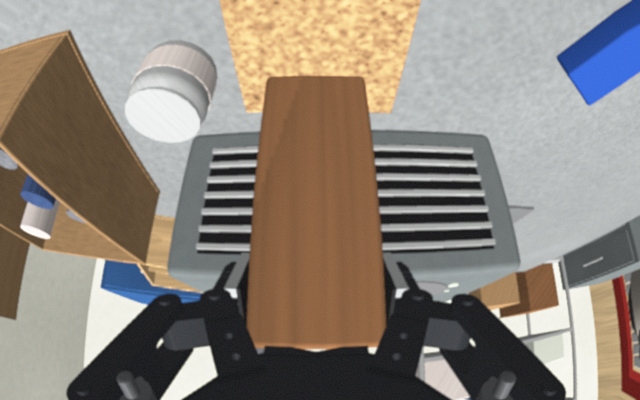

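View pics/top4z.png

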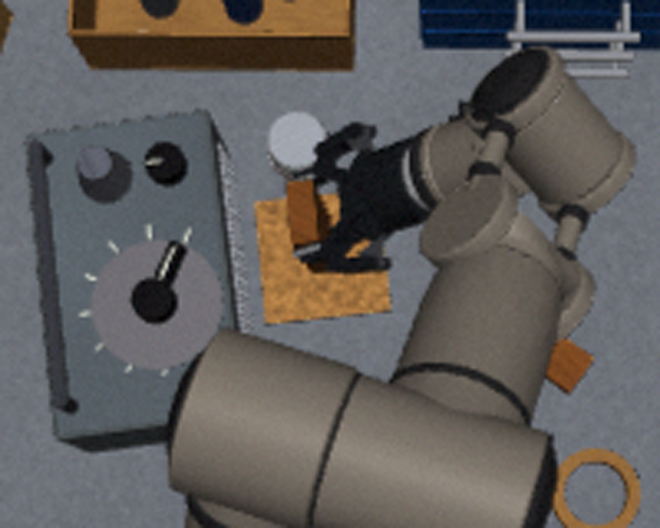

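The plaque now hangs upright over the board, broad face to the grille, with the tin clear. Lowering until contact.

```bash
python3 - <<'E'
from rig import arm
from h import *
p,R,a=place(np.radians(42),1)
f0=arm.sense()["wrist_force"]
for dz in [.012]+list(np.arange(.006,-.014,-.0015)):
    arm.move_l(p+dz*Z,R,vel=.1 if dz>.01 else .02)
    s=arm.sense();df=s["wrist_force"]-f0
    print(round(dz,4),round(s["t"],2),(s["tcp_pos"]-p).round(4),df.round(1))
    if df[2]>6: break
for n in("wrist",):
    w=arm.read_camera(n);cv2.imwrite(f"pics/{n}5.png",w["image"])
E
```

```text
0.012 15.93 [-0.0004  0.0002  0.0109] [-0.1 -0.4  1.2]
0.006 16.38 [0.     0.     0.0061] [-0.4 -0.5  0.4]
0.0045 16.63 [-0.      0.      0.0045] [0.2 0.5 0.5]
0.003 16.88 [-0.      0.      0.0029] [0.9 0.1 0.6]
0.0015 17.13 [-0.0001  0.      0.0013] [ 0.1 -0.1  0.5]
0.0 17.38 [ 0.0002 -0.      0.0007] [ 0.1 -0.5  6.4]
```

View pics/wrist5.png

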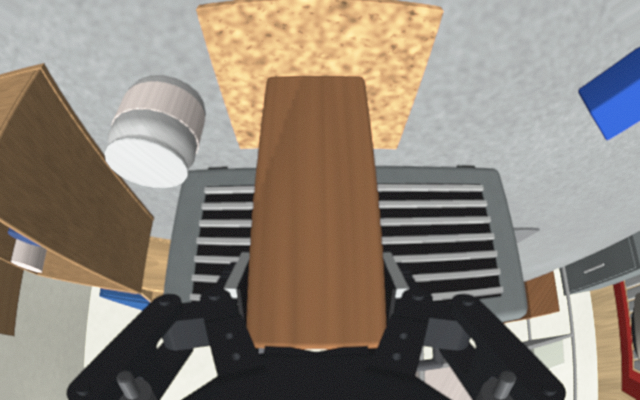

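```bash
python3 - <<'E'
from rig import arm
from h import *
p,R,a=place(np.radians(42),1)
arm.move_l(p-.001*Z,R,vel=.02);print(arm.sense()["wrist_force"])
arm.move_gripper(.085);arm.pause(.3)
s=arm.sense();print(s["t"],s["grip_width"],s["wrist_force"])
w=arm.read_camera("wrist");cv2.imwrite("pics/wrist6.png",w["image"])
E
```

```text
[-0.88042181 -2.62410641  8.4889156 ]
18.3667 0.08476988680577614 [ 0.56111844 -0.1866092  -0.16658852]
```

View pics/wrist6.png

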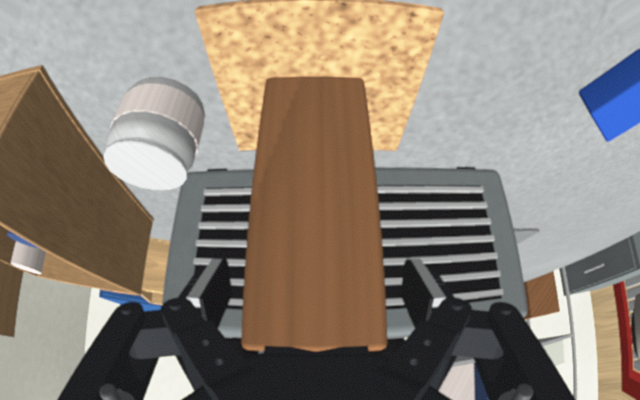

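Released, still standing, fingers clear on both sides. Retreating along the tool axis and looking.

```bash
python3 - <<'E'
from rig import arm
from h import *
import pickle
p,R,a=place(np.radians(42),1)
q=p-.001*Z-.13*a
arm.move_l(q,R,vel=.12)
arm.move_l(q+.12*Z,R,vel=.25)
arm.move_gripper(0.0)
print(arm.sense()["t"],arm.sense()["grip_width"])
d={}
for n in("wrist","side","top"):
    s=arm.sense();w=arm.read_camera(n);d[n]=w;d["s"+n]=s;cv2.imwrite(f"pics/{n}7.png",w["image"])
o=d["side"]["image"][120:300,180:380];cv2.imwrite("pics/side7z.png",cv2.resize(o,None,fx=3.3,fy=3.3,interpolation=cv2.INTER_CUBIC))
o=d["top"]["image"][110:260,180:360];cv2.imwrite("pics/top7z.png",cv2.resize(o,None,fx=4,fy=4,interpolation=cv2.INTER_CUBIC))
pickle.dump(d,open("d7.pkl","wb"))
E
```

```text
21.05 -0.0002970476401777453
```

View pics/side7z.png

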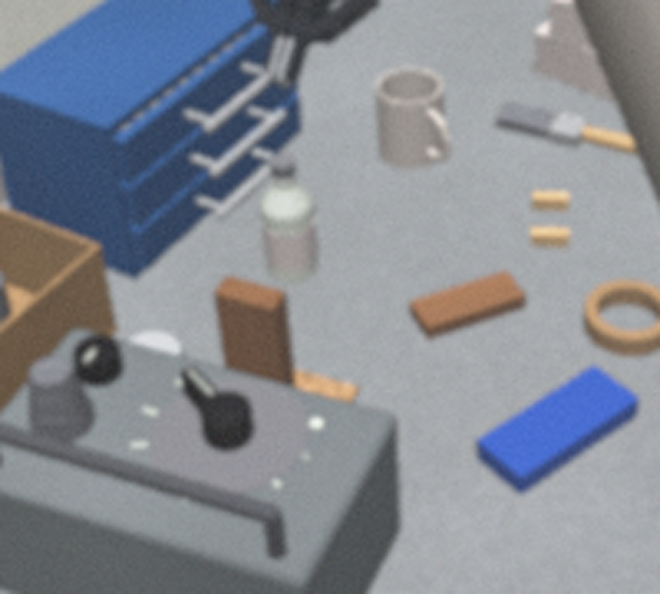

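View pics/wrist7.png

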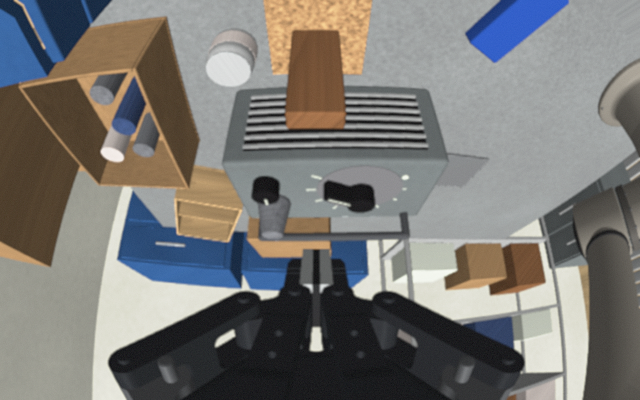

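View pics/top7z.png

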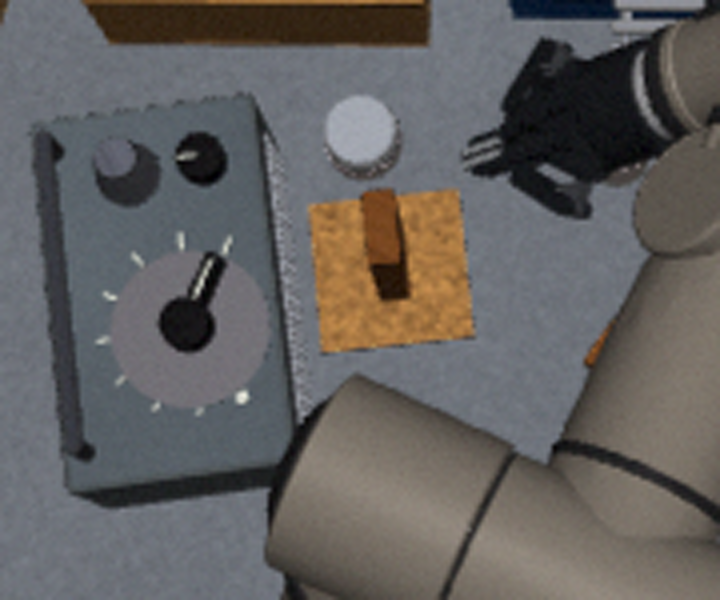

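The plaque stands square on the board (top end at (275,167) in the top image), lever still at position 8. Measuring the dial from top and side views, and checking the plaque position.

```bash
python3 - <<'E'
from h import *
import pickle
d=pickle.load(open("d7.pkl","rb"));T,S=d["top"],d["side"]
print("plaque top",onz(T,(275.5,167),.156))
tz=lambda u:(180+u[0]/4,110+u[1]/4); sz=lambda u:(180+u[0]/3.3,120+u[1]/3.3)
H=onz(T,tz((187,323)),.18);E=onz(T,tz((216,255)),.18)
print("hub",H,"tip",E,np.linalg.norm(E-H),np.degrees(np.arctan2(*(E-H)[:2][::-1])))
print("hub tri",tri([ray(T,tz((187,323))),ray(S,sz((228,413)))]), "tip",tri([ray(T,tz((216,255))),ray(S,sz((187,374)))]))
# blower top corners from zoomed top: grille-side edge & ends
for nm,u in [("front far",(250,92)),("front near",(297,462)),("rear near",(68,490)),("rear far",(33,125))]:
    print(nm,onz(T,tz(u),.15))
for nm,u,z in [("off dot",(242,397),.15),("heat",(202,157),.177),("pos8",(228,242),.15)]: print(nm,onz(T,tz(u),z))
s,w=d["swrist"],d["wrist"]
print(wproj(s,w,H),wproj(s,w,E))
E
```

```text
plaque top [0.63966491 0.08540409 0.156     ]
hub [0.55874119 0.23027981 0.18      ] tip [0.61186282 0.21010351 0.18      ] 0.056824209298760475 -20.797440379433358
hub tri (array([0.55939678, 0.23125562, 0.17255312]), [np.float64(0.0007822918292903098), np.float64(0.0007822918292901809)]) tip (array([0.6132732 , 0.21127659, 0.17171743]), [np.float64(0.00044547646062333834), np.float64(0.0004454764606235872)])
front far [0.75079375 0.1929836  0.15      ]
front near [0.45651364 0.14712002 0.15      ]
rear near [0.4335396  0.32188685 0.15      ]
rear far [0.72242884 0.36376346 0.15      ]
off dot [0.50653432 0.19104285 0.15      ]
heat [0.69003024 0.22426322 0.177     ]
pos8 [0.6289038 0.2061546 0.15     ]
[362.75067674 207.01048621] [326.84162663 198.47027373]
```

```bash
python3 - <<'E'
from rig import arm
from h import *
import pickle
d=pickle.load(open("d7.pkl","rb"));s,w=d["swrist"],d["wrist"]
R=s["tcp_rot"]
for y in (0,.007,.014,.02,.027): print(y,[wproj(s,w,s["tcp_pos"]+R@np.array([x,y,0])).round(1).tolist() for x in(-.011,0.011)],"open",[wproj(s,w,s["tcp_pos"]+R@np.array([x,y,.0425])).round(1).tolist() for x in(-.011,.011)])
o=w["image"][220:340,240:400];cv2.imwrite("pics/wtip.png",cv2.resize(o,None,fx=4,fy=4,interpolation=cv2.INTER_CUBIC))
# IK scan for the sweep, tool down
A=np.array([.559,.2308,0]);BAd=98.4
for s6 in (1,-1):
  for ang in (-120,-90,-60,-30,0,30):
    e=hd(BAd+ang);l=hd(BAd+ang+90)
    q=arm.solve_ik(A+.045*e+.20*Z,tool(-Z,s6*l)); print(s6,ang,None if q is None else q.round(2))
E
```

```text
0 [[315.4, 258.8], [315.5, 298.6]] open [[405.9, 257.2], [400.5, 296.2]]
0.007 [[315.4, 252.2], [315.5, 291.0]] open [[402.1, 250.9], [397.4, 289.0]]
0.014 [[315.4, 246.2], [315.5, 283.9]] open [[398.7, 245.1], [394.4, 282.2]]
0.02 [[315.4, 241.4], [315.5, 278.2]] open [[395.9, 240.5], [392.0, 276.7]]
0.027 [[315.5, 236.2], [315.5, 272.0]] open [[392.9, 235.5], [389.4, 270.7]]
1 -120 [ 0.22  0.59  1.25 -0.    1.3  -0.97]
1 -90 [ 0.26  0.61  1.22 -0.    1.32 -1.46]
1 -60 [ 0.29  0.6   1.22 -0.    1.32 -1.95]
1 -30 [ 0.32  0.58  1.26 -0.    1.3  -2.44]
1 0 [ 0.34  0.55  1.32 -0.    1.27 -2.95]
1 30 [ 0.34  0.5   1.39 -0.    1.24  2.81]
-1 -120 [ 0.22  0.59  1.25 -0.    1.3   2.17]
-1 -90 [ 0.26  0.61  1.22 -0.    1.32  1.68]
-1 -60 [ 0.29  0.6   1.22 -0.    1.32  1.19]
-1 -30 [ 0.32  0.58  1.26 -0.    1.3   0.7 ]
-1 0 [ 0.34  0.55  1.32 -0.    1.27  0.19]
-1 30 [ 0.34  0.5   1.39 -0.    1.24 -0.33]
```

View pics/wtip.png

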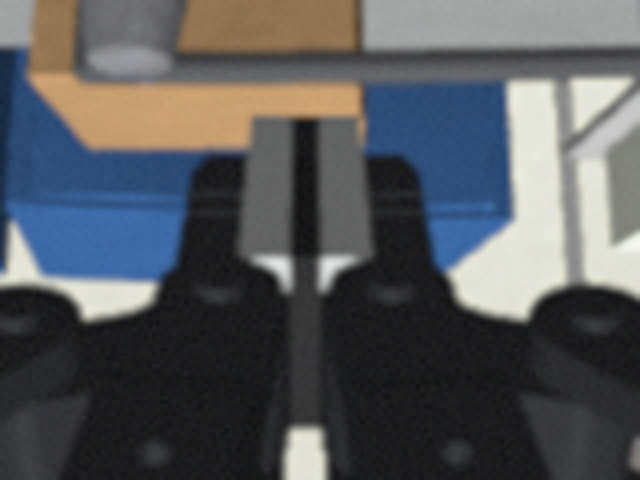

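Tips stand about 12 mm ahead of the TCP with the fingers shut. I'll straddle the lever with the fingers about 26 mm apart, 45 mm from the axis, and swing it from -120° to 30°. First I hover and check alignment.

```bash
cat >> h.py <<'E'
A=np.array([.559,.2308,0]);BAd=98.4
def dial(ang,z,r=.045):
    e=hd(BAd+ang);l=hd(BAd+ang+90); return A+r*e+z*Z, tool(-Z,-l)
E
python3 - <<'E'
from rig import arm
from h import *
import pickle
p,R=dial(-120,.27)
s=arm.sense();arm.move_l(s["tcp_pos"]+.04*Z,vel=.2)
arm.move_ptp(p,R);arm.move_gripper(.027)
s=arm.sense();w=arm.read_camera("wrist");cv2.imwrite("pics/wrist8.png",w["image"])
print(s["t"],s["tcp_pos"]-p,s["grip_width"])
pickle.dump((s,w),open("w8.pkl","wb"))
e=hd(BAd-120)
print("pred hub",wproj(s,w,A+.18*Z),"tip",wproj(s,w,A+.058*e+.18*Z))
for r in arm.cut_out(w,"fan_tip")[:2]: print(r["p"],r["xy"],cv2.boundingRect(r["region"].astype(np.uint8)))
o=w["image"][100:400,160:480]
cv2.imwrite("pics/w8z.png",cv2.resize(o,None,fx=2,fy=2,interpolation=cv2.INTER_CUBIC))
E
```

```text
22.8833 [ 0.00047958 -0.0011564  -0.00015997] 0.026910025844635962
pred hub [316.06615597 270.26653555] tip [315.83629401 200.147095  ]
0.69 [311.5, 251.4] (290, 193, 47, 97)
```

View pics/wrist8.png

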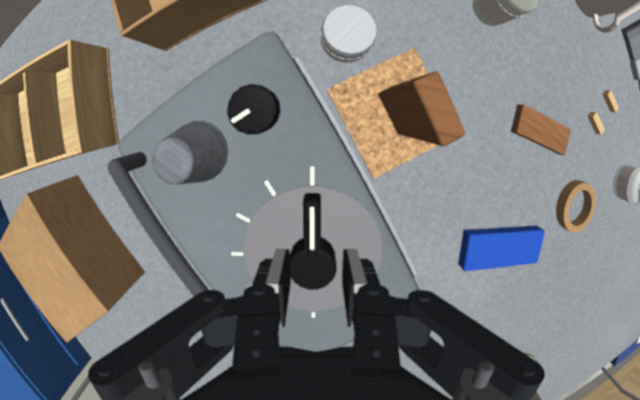

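The wrist view shows hub (312,262) and lever tip (312,195), with the lever nearly centred between the fingers. I'll refine the axis with it.

```bash
python3 - <<'E'
from h import *
import pickle
s,w=pickle.load(open("w8.pkl","rb"))
for u in [(312.5,262),(312,195)]:
    c,d=wray(s,w,u);X=c+d*(.18-c[2])/d[2];print(X)
e=hd(BAd-120);l=hd(BAd-30);c,d=wray(s,w,(312.5,262));X=c+d*(.18-c[2])/d[2];print((X-A)@e,(X-A)@l)
E
```

```text
[0.56697506 0.23063702 0.18      ]
[0.61757634 0.21059396 0.18      ]
0.007475017151729211 0.002784277953851175
```

View pics/w8z.png

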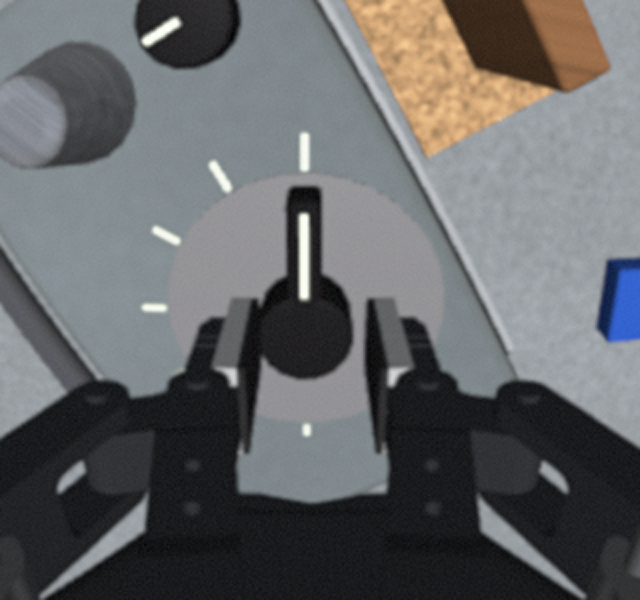

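```bash
sed -i 's/A=np.array(\[.559,.2308,0\])/A=np.array([.5620,.2311,0])/' h.py; python3 - <<'E'
from rig import arm
from h import *
arm.pause(.1)
for z in (.20,.185,.178,.173):
    p,R=dial(-120,z);arm.move_l(p,R,vel=.1 if z>.19 else .04)
    s=arm.sense();print(z,round(s["t"],2),(s["tcp_pos"]-p).round(4),s["wrist_force"].round(1))
    if abs(s["wrist_force"][2])>6:break
w=arm.read_camera("wrist");cv2.imwrite("pics/wrist9.png",w["image"])
E
```

```text
0.2 23.93 [0.0004 0.0001 0.0007] [ 0.5  0.3 -0.5]
0.185 24.46 [-0.0001  0.     -0.0002] [ 0.2 -0.4 -0. ]
0.178 24.78 [-0.0002 -0.     -0.0004] [ 1.   0.2 -0.2]
0.173 25.06 [-0.0002 -0.     -0.0004] [-0.2  1.1 -0.2]
```

View pics/wrist9.png

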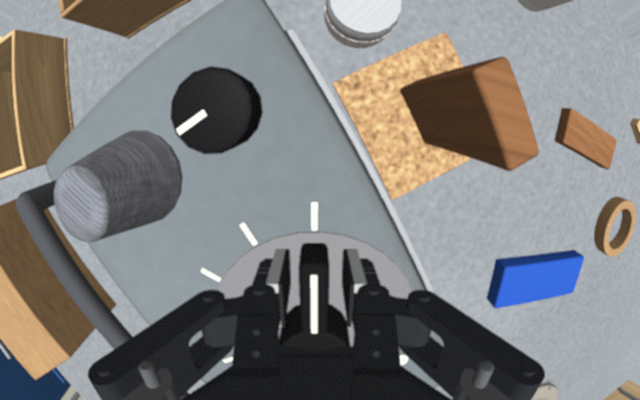

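```bash
python3 - <<'E'
from h import *
import pickle
s,w=pickle.load(open("w8.pkl","rb"))
R=s["tcp_rot"]
for u in [(185,305),(205,295),(105,370),(150,330)]:
    c,d=wray(s,w,u);c=R.T@(c-s["tcp_pos"]);d=R.T@d
    for x in (-.02,-.012,0): 
        X=c+d*(x-c[0])/d[0];print(u,X.round(3))
E
```

```text
(185, 305) [-0.02  -0.054 -0.041]
(185, 305) [-0.012 -0.043 -0.047]
(185, 305) [ 0.    -0.027 -0.056]
(205, 295) [-0.02  -0.048 -0.037]
(205, 295) [-0.012 -0.036 -0.042]
(205, 295) [ 0.    -0.018 -0.05 ]
(105, 370) [-0.02  -0.086 -0.052]
(105, 370) [-0.012 -0.08  -0.06 ]
(105, 370) [ 0.    -0.071 -0.071]
(150, 330) [-0.02  -0.068 -0.047]
(150, 330) [-0.012 -0.059 -0.054]
(150, 330) [ 0.    -0.046 -0.064]
```

The linkages stay at z ≥ 0.21, above the handle (0.197). Sweeping in steps with force checks.

```bash
python3 - <<'E'
from rig import arm
from h import *
for ang in list(range(-108,31,12))+[33,30]:
    p,R=dial(ang,.173);arm.move_l(p,R,vel=.025)
    s=arm.sense();e=hd(BAd+ang);l=hd(BAd+ang+90);F=s["wrist_force"]
    print(ang,round(s["t"],2),(s["tcp_pos"]-p).round(4),"rad %.1f tan %.1f z %.1f"%(F@e,F@l,F[2]))
    if np.linalg.norm(F)>30: print("STOP");break
w=arm.read_camera("wrist");cv2.imwrite("pics/wrist10.png",w["image"])
E
```

```text
-108 25.63 [-0.     -0.0002  0.0002] rad -0.6 tan -2.4 z 1.0
-96 26.16 [ 0.      0.0001 -0.0001] rad -0.3 tan 0.3 z 0.0
-84 26.68 [ 0.     -0.0001 -0.    ] rad -0.5 tan 0.3 z 0.2
-72 27.21 [ 0.0003 -0.0003  0.    ] rad -0.7 tan -1.7 z -0.1
-60 27.73 [-0.0001  0.     -0.    ] rad 0.1 tan -0.4 z 0.1
-48 28.26 [ 0.0002 -0.0004  0.    ] rad -0.4 tan -2.3 z -0.1
-36 28.78 [-0.      0.0001  0.    ] rad 0.4 tan 0.8 z 0.5
-24 29.31 [ 0.0001 -0.      0.    ] rad -0.5 tan 0.1 z -0.6
-12 29.83 [ 0.0003 -0.      0.    ] rad 0.9 tan -1.4 z -1.1
0 30.36 [ 0.     -0.      0.0001] rad -0.4 tan -0.5 z -1.1
12 30.88 [ 0.0004 -0.0001 -0.    ] rad -0.9 tan -2.7 z -1.8
24 31.41 [-0.0001  0.0001  0.0001] rad 0.6 tan -0.2 z 0.2
33 31.84 [0.0001 0.0001 0.0001] rad 0.2 tan -0.6 z 0.2
30 32.09 [ 0.0001  0.0001 -0.0001] rad -0.1 tan 0.1 z 0.1
```

View pics/wrist10.png

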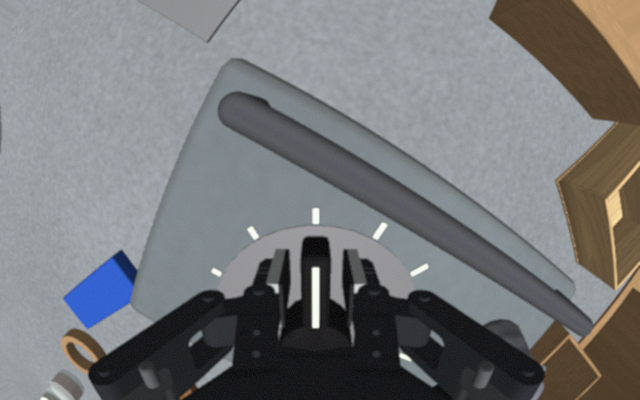

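Lever centred between the fingers and pointing at a scale bar at (316,215). Lifting straight up, moving away and checking.

```bash
python3 - <<'E'
from rig import arm
from h import *
import pickle
p,R=dial(30,.29);arm.move_l(p,R,vel=.12)
s=arm.sense();w=arm.read_camera("wrist");cv2.imwrite("pics/wrist11.png",w["image"])
q=s["q"].copy();q[0]+=.9;q[1]-=.25
arm.goto_joints(q);s=arm.sense();print(s["t"],s["tcp_pos"])
d={n:arm.read_camera(n) for n in("side","top")}
pickle.dump(d,open("d11.pkl","wb"))
for n in d: cv2.imwrite(f"pics/{n}11.png",d[n]["image"])
o=d["top"]["image"][110:260,180:360];cv2.imwrite("pics/top11z.png",cv2.resize(o,None,fx=4,fy=4,interpolation=cv2.INTER_CUBIC))
E
```

```text
35.225 [0.11259809 0.55066568 0.43288846]
```

View pics/top11z.png

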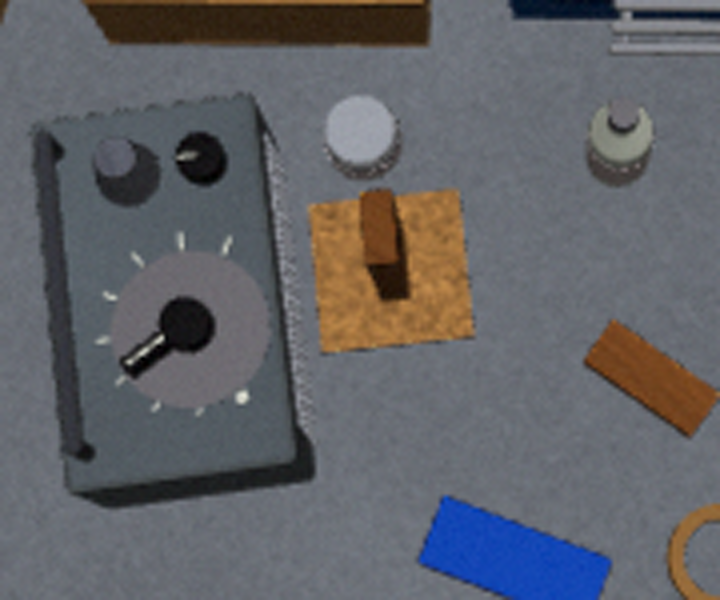

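View pics/side11.png

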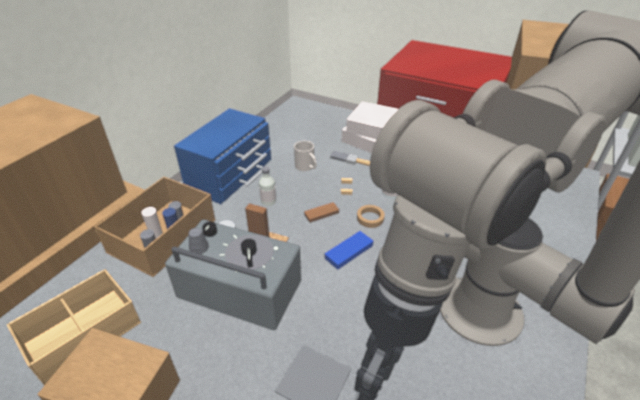

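View pics/wrist11.png

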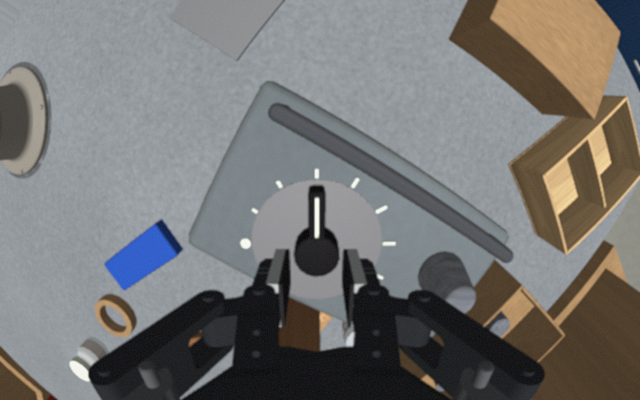

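The lever points at the third bar after the dot: dot (242,397), bars at (200,411), (156,407) and (122,380), with the lever end at (125,370). The plaque stands, the heat knob and cone look unchanged, and the arm is clear. Handing in.

```bash
python3 - <<'E'
from rig import arm
s=arm.sense();print(s["t"],s["wrist_force"]);print(arm.hand_in())
E
```

```text
35.325 [ 0.13356047  0.0706153  -0.39665962]
the job is handed in; nothing more can be done
None
```

I stood the larger brown plaque on end on the cork board and let go of it. I then turned the fan lever from position 8 down to position 3 and handed in at 35.3 s. The hand-in gives no verdict.

**Plaque:** the last pictures show it standing with a broad face to the grille. Its top end is about 7 mm from the board's measured centre.

**Dial:** the lever points at the third bar after the off dot, read from the top picture.

**Other things:** the heat knob looks the same in the pictures, and I saw nothing knocked over. By eye, the loose things in view look where they were, but I took no final measurements. The jar was not checked at the end because the arm hid it in the last side view. The arm ended clear of everything.

**Went wrong or disagreed:**
- **Roll:** my first carrying pose had the tool half a turn wrong about its axis, so the plaque pointed at the blower. I saw this in the pictures before lowering and put it right.
- **Grip:** the plaque also appeared to sag about 2° in the grip, which I allowed for when placing it.
- **Dial axis:** the wrist and overhead cameras disagreed by about 5 mm on where the dial's axis is. I used a point in between and left enough finger clearance to cover it.

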